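# Shift the gear selector through its H-gate to the stud slot

### The job

On the bench stands a gear selector: a lever with a ball knob that runs in an H-shaped gate. With the outside of the closed fingers, push the lever along the gate from the left-hand track (left as seen from the robot), across the neutral channel, and fully home into the right-hand slot that is marked by the round domed stud (not the one marked by the straight bar), and leave it there. Do not pinch the lever, force it or run it into the bar's slot on the way, and leave the loose parts and tools around it where they are.

Things in the scene. Friction and masses are not known exactly. Their poses are not given: they have to be found in the camera images.
- selector: Gear selector, fixed to the bench: blue box 160 (x) by 150 (y) mm with feet to x = +-100 mm and a steel top plate (8 mm thick, upper face 90 mm above the bench) with an H-shaped gate. Origin: centre of its underside, on the bench; z up; at yaw 0 its x points away from the robot and y to the robot's left (yaw within +-0.5 rad). The lever pivots both ways about (0, 0, 15 mm).
- gate (a point): Middle of the H-gate, on the plate's upper face; axes as the selector's. Two tracks along x, centred at y = +16 (left) and -16 mm (right), 16 mm wide, reach x = +-30 mm; a 22 mm wide neutral channel along y joins them at x = 0. The lever's 10 mm rod is stopped by the gate's edges. Square pads mark the left track's ends; stud and bar mark the right's. The lever starts anywhere along the left track.
- knob (a point): Centre of the lever's black ball knob, 36 mm across, 170 mm up the rod from the pivot (185 mm above the bench when upright, 173 to 182 mm in the tracks). z points up the rod; a 16 mm collar lies 13 to 27 mm below. About 2.5 N at the knob moves the lever; no spring: it stays where it is left.
- shift (a joint): Lean of the lever along the selector's x, rad: positive = towards +x, 0 = upright. Stops at -0.30 and +0.30, which are the ends of the slots (knob about 50 mm from the middle). The lever can cross between the tracks only while this is within about +-0.07.
- cross (a joint): Lean of the lever along the selector's y, rad: positive = towards +y. In the left track +0.19 to +0.25 (knob about 37 mm left of the middle), in the right track -0.25 to -0.19. The gate's outer edge stops it at about 0.25.
- stud_mark (a point): The round domed stud, dark steel, 30 mm across and 15 mm high, fixed on the selector's top plate; the point is the centre of its foot. It lies just beyond the end of the wanted slot: at selector x = +55 or -55 mm, y = -21 mm.
- bar_mark (a point): The straight bar, dark steel, 12 by 44 mm, 10 mm high (long along the selector's y), fixed beyond the end of the other right-hand slot; the point is the centre of its foot.
- bearing: Loose ball bearing, ring 22 mm across, 7 mm high, lying on the selector's top plate left of the gate; origin at its underside. Leave alone.
- nut: Loose bright steel hexagon nut, 20 mm across, 9 mm high, lying on the selector's top plate right of the gate; origin at its underside. Leave alone.
- tube: Loose blue square tube 200 by 40 by 40 mm lying left of the selector; origin at the centre of its underside, x along it. Leave alone.
- screwdriver: Loose screwdriver lying right of the selector, x along it. Leave alone.
- wrench: Loose wrench lying beyond the selector, x along it. Leave alone.
- phone: Phone in a black case, 75 by 150 by 10 mm, lying on the robot's side of the selector; origin at the centre of its underside. Leave alone.
Mind the look-alikes: they are no part of the job. Leave any pink look-alike of the selector alone.

How it is judged:
On the way:
1. the lever has come across the neutral channel to the right-hand track (value of joint cross below -0.17 rad), for 0.1 s.
At the end, for the whole second after the job is handed in: The lever stands at rest in the right-hand track (cross below -0.17 rad), within 0.05 rad of the stop at the stud's end (shift above +0.25 if the stud is at the +x end, below -0.25 if at the -x end), and the robot is clear of it (value of joint cross below -0.17 rad and ((x of stud_mark in the frame of selector above 0 m and value of joint shift above 0.25 rad) or (x of stud_mark in the frame of selector below 0 m and value of joint shift below -0.25 rad)) and velocity of joint shift between -0.05 and 0.05 rad/s and velocity of joint cross between -0.05 and 0.05 rad/s); the robot touches nothing.
It fails at once if the lever is run into the slot marked by the bar (more than 0.2 rad) (value of joint cross below -0.17 rad and ((x of stud_mark in the frame of selector above 0 m and value of joint shift below -0.2 rad) or (x of stud_mark in the frame of selector below 0 m and value of joint shift above 0.2 rad))).
It fails at once if the knob is taken between the fingers (grasp point within 15 mm of its centre) (distance between the grasp point and knob below 0.015 m).
It fails at once if the lever's rod is taken between the fingers (grasp point within 8 mm of it) (x of the grasp point in the frame of knob between -0.008 and 0.008 m and y of the grasp point in the frame of knob between -0.008 and 0.008 m and z of the grasp point in the frame of knob between -0.08 and 0 m).
It fails at once if the lever is forced (the fingers press on anything with more than 50 N) (contact force between the fingers and anything else above 50 N).
It fails at once if a loose bystander is lifted or shoved more than 15 mm (distance of any of bearing, nut, tube, screwdriver, wrench, phone from where it was at the start of the episode above 0.015 m).
It also fails if it takes over 56 s, if anything falls off the work surface, if the arm or the gripper's body presses on something with over 40 N, if the wrist force passes 120 N, or if a joint passes its speed limit or range.

### The arm

A 6-joint arm with a two-finger parallel gripper is mounted at the origin on the work surface. World frame = base frame: x ahead of the robot, y to its left, z up, the work surface at z = 0. Lengths are in m, angles in rad, forces in N, time in s.
With the tool pointing down it reaches from about 0.375 to 0.925 m from the base axis. Payload 5.7 kg.
Tool frame: the origin (TCP) lies midway between the tips of the shut fingers; the grasp point (between the pads) lies 19 mm behind it (manip.tcp_to_grasp is the distance from the TCP to the grasp point, in m); z points along the fingers, y is the line along which they close (so a half turn about z gives the same grasp; the last joint's range is limited). The gripper opens to 88 mm and grips with 3 to 60 N. Pads are 20 mm wide; open, the fingers measure 115 mm over their backs; the gripper's body (75 mm by 178 mm) begins 61 mm behind the grasp point.
Start: joints at [-1.425, 0.359, 1.51, -0, 1.272, -0.115], TCP at [0.155, -0.58, 0.223] pointing down, gripper open.
Joint ranges: [-2.97, 2.97], [-1.01, 2.36], [0.21, 2.38], [-0.96, 4.11], [0.2, 2.71], [-2.98, 2.98]. Speed limits (rad/s): [2.39, 2.39, 3.14, 3.14, 3.14, 3.14].

### API

Orientations are given as [roll, pitch, yaw] about the fixed x, y, z axes, in that order (R = Rz(yaw) Ry(pitch) Rx(roll)).
In Python, from bench import manip gives the robot as it stands.
- The arm moves only by the tool send_rows, never from a script. Its argument "series" is a list of rows, each an object of numbers: "fingers": the opening, from 0 (shut) to 1 (fully open); "dx", "dy", "dz": the shift along the tool's x, y, z in mm; "wx", "wy", "wz": the turn, a rotation vector about the tool's x, y, z in rad. A call has 1 to 8 rows; each row shifts and turns the commanded pose from where the row before left it, along the tool's axes as they then stand; what a row does not reach is not made up. A row lasts 1/8 s, in which the tool goes at most 62.5 mm and 10.7 degrees, less where a joint would pass 70% of its speed; a pose out of reach is approached as far as the arm can. A call is refused whole if a number of a shift passes 62.5 or a number of a turn 0.188, either way. A call with a gripper value outside its range is refused whole. The fingers move at their own pace and stop on an object; the grip force is fixed at half the most. Time passes only in rows, so rows that do not move let the fingers close. It gives the time, the measured TCP pose, the force, the opening and the grip force at its end, in the units of the state.
- manip.state(): the state, without advancing time (a new reading comes with each control period).
- manip.capture(name): name is "scene" or "top" or "wrist"; returns the picture (480x640x3 uint8, blue, green, red); there is no depth.
- manip.camera_info(name): a dict with "fx", "fy", "cx", "cy" (pixels), "distortion" ([k1, k2, p1, p2, k3] as OpenCV has them; the pictures are not rectified), "world_to_cam" (4x4, takes a point from world to camera coordinates); the wrist camera has in their place "T_tool_cam" (4x4, takes a point from camera to tool coordinates, whose origin is the TCP and whose axes are the flange's). Camera axes: x right, y up, looking along -z (the intrinsics and any distortion apply to the point x, -y, -z); pixel columns grow to the right and rows downward; lengths in m; the calibration is good to about 2 mm. A picture is of the moment at which its call begins: read the wrist's pose just before it. camera_info takes no time and is no camera call.
- manip.sign_off(): hands the job in; it is judged then, once.
The state is a dict: "clock": time; "qpos": joint angles; "qd": joint speeds; "joint_efforts": joint torques, N m; "ee_pos": TCP position; "ee_rot": TCP orientation; "contact_force": force on the tool from outside, world axes, zero at the start; "torque": the same for the moment, N m; "opening": finger opening in m; "grip_force": force on a finger pad.
Only numpy, scipy, OpenCV 4.12 (cv2) and the standard library are available. Lean on these libraries where they do the work, as an engineer would, in place of code of your own. Each camera call takes 0.05 s, during which the arm holds its last target. There are 200 camera calls.

## Working session

There is one attempt and no reset: what is moved stays moved. The work goes in short steps, Python scripts to look and compute and a tool call to move; the robot and the scene stay as the last step left them, time stands still between calls to the robot, and variables do not carry over. Pictures are saved under pics/ and viewed, at most 10 in all, crops included, and the job is handed in when it is done.

Besides the shell and the picture viewer there is one more tool, called after "Call:" by a JSON object that holds its "fn" and its "kwargs", one argument or row to a line. send_rows: Moves the arm, as the interface text tells. Its arguments: {"type":"object","properties":{"series":{"type":"array"}},"required":["series"]}

```bash
mkdir -p pics; ls; python3 - <<'E'
from bench import manip
import cv2
s=manip.state(); print(s)
for n in("scene","top"):
    cv2.imwrite(f"pics/{n}1.png",manip.capture(n)); print(manip.camera_info(n))
print(manip.camera_info("wrist"))
E
```

```text
pics
{'clock': 0.0, 'qpos': array([-1.42510949e+00,  3.59483201e-01,  1.51141655e+00, -9.27967104e-06,
        1.27251585e+00, -1.15087360e-01]), 'qd': array([-0.00152769,  0.00051196,  0.0011503 , -0.00134566, -0.00086789,
       -0.00130902]), 'joint_efforts': array([-1.04561055e-03, -5.15379274e+01, -2.70726138e+01,  6.73565199e-02,
        3.50060267e-02, -1.80842139e-04]), 'ee_pos': array([ 0.15459292, -0.57902761,  0.22182863]), 'ee_rot': array([-3.13978075e+00, -2.00528608e-04,  2.60776748e-01]), 'contact_force': array([ 0.05112844, -1.35289605, -0.61287108]), 'torque': array([ 0.00444445, -0.01855059, -0.03239636]), 'grip_force': 0.0, 'opening': 0.08795493664292217}
{'fx': 558.4413964388567, 'fy': 558.4413964388567, 'cx': 322.7141654779223, 'cy': 235.45719664397936, 'distortion': array([-0.11333218,  0.        ,  0.        ,  0.        ,  0.        ]), 'world_to_cam': array([[-0.45776046,  0.88888616,  0.01835088,  0.15792674],
       [-0.57936006, -0.31388923,  0.75220707,  0.16297617],
       [ 0.67438659,  0.33369888,  0.65867122, -1.46962965],
       [ 0.        ,  0.    
[... 429 characters left out ...]
e-01,  2.11482337e-04,  9.78880173e-01,
        -1.46484223e+00],
       [ 0.00000000e+00,  0.00000000e+00,  0.00000000e+00,
         1.00000000e+00]])}
{'fx': 342.95235319899786, 'fy': 342.95235319899786, 'cx': 315.5603929787781, 'cy': 243.23011401257338, 'distortion': array([-0.06541126,  0.        ,  0.        ,  0.        ,  0.        ]), 'T_tool_cam': array([[-5.82680929e-04,  9.58356511e-01,  2.85573911e-01,
         7.91095395e-02],
       [ 9.99999745e-01,  4.40691111e-04,  5.61471403e-04,
        -1.52515927e-03],
       [ 4.12239891e-04,  2.85574165e-01, -9.58356524e-01,
        -1.61810661e-01],
       [ 0.00000000e+00,  0.00000000e+00,  0.00000000e+00,
         1.00000000e+00]])}
```

View pics/top1.png

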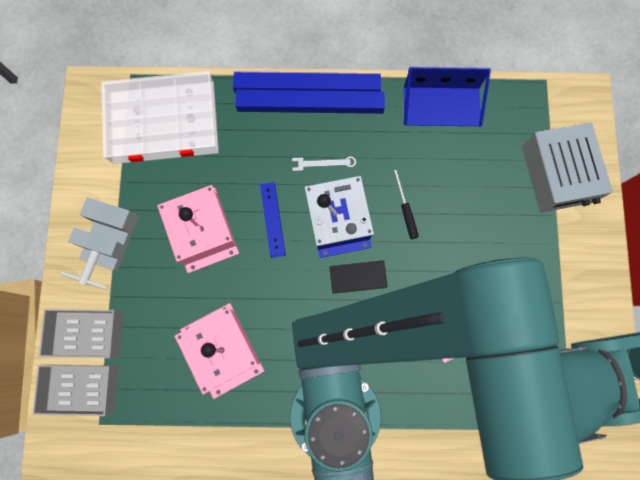

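View pics/scene1.png

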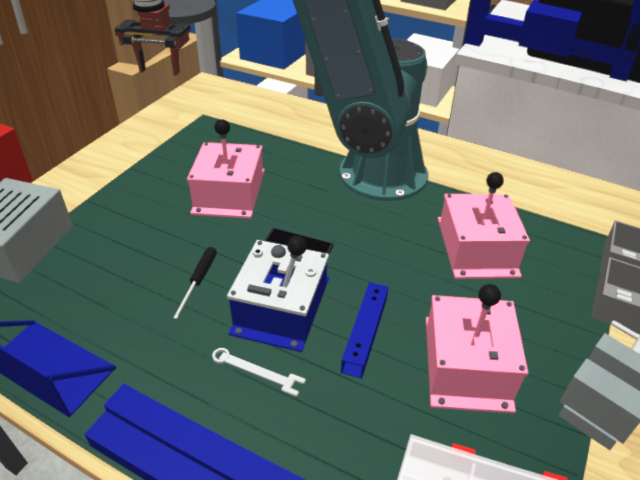

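The blue selector is at top-camera pixel (339,212). Its knob is near (324,200), the stud at (351,228) on the robot's side, and the bar at (343,188) on the far side. I'll enlarge both views.

```bash
python3 - <<'E'
import cv2
a=cv2.imread("pics/top1.png")[165:265,280:400]; b=cv2.imread("pics/scene1.png")[225:350,220:370]
cv2.imwrite("pics/ct.png",cv2.resize(a,None,fx=6,fy=6,interpolation=cv2.INTER_CUBIC))
cv2.imwrite("pics/cs.png",cv2.resize(b,None,fx=4.8,fy=4.8,interpolation=cv2.INTER_CUBIC))
E
```

```text
(no output)
```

View pics/ct.png

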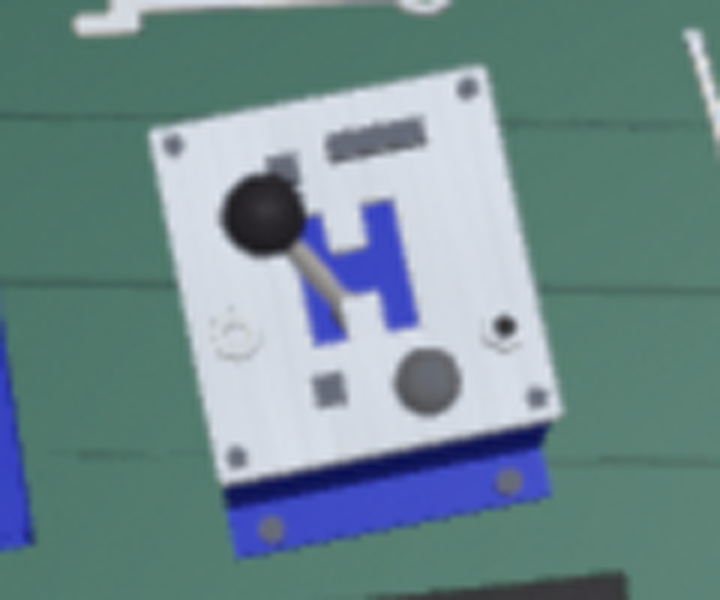

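View pics/cs.png

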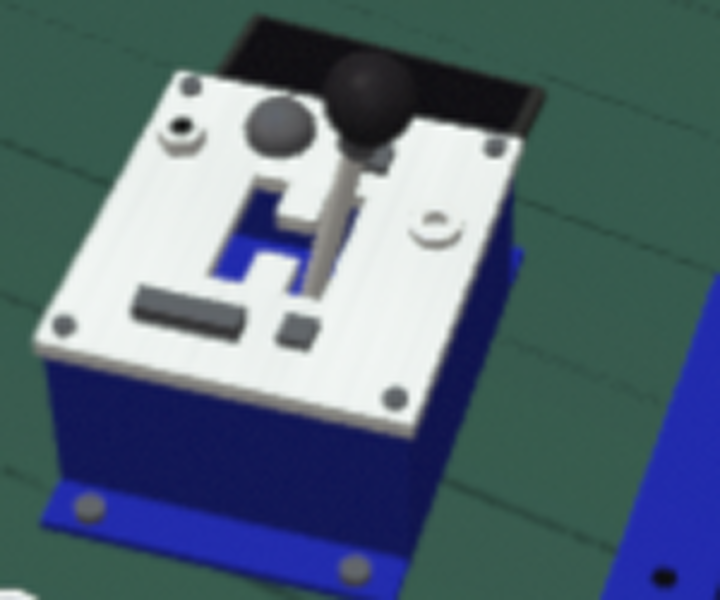

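```bash
cat > h.py <<'E'
import numpy as np,cv2
from bench import manip
from scipy.optimize import least_squares
def proj(n,P):
    c=manip.camera_info(n);P=np.atleast_2d(P);q=P@c['world_to_cam'][:3,:3].T+c['world_to_cam'][:3,3]
    K=np.array([[c['fx'],0,c['cx']],[0,c['fy'],c['cy']],[0,0,1.]])
    return cv2.projectPoints((q*[1,-1,-1]).reshape(-1,1,3),np.zeros(3),np.zeros(3),K,c['distortion'])[0][:,0]
E
python3 - <<'E'
from h import *
un=lambda p,f,o:(np.array(p)+.5)/f-.5+o
T=un([(150,130),(485,68),(562,412),(222,485),(362,203),(392,198),(387,332),(418,326),(315,347)],6,[280,165])
S=un([(522,140),(180,72),(415,435),(38,345)],4.8,[220,225])
def pts(h,w):return np.array([[h,w],[h,-w],[-h,-w],[-h,w],[.03,-.008],[.03,-.024],[-.03,-.008],[-.03,-.024],[-.03,.024]])
def W(L,x,y,a):
    L=np.atleast_2d(L);c,s=np.cos(a),np.sin(a);return np.c_[x+c*L[:,0]-s*L[:,1],y+s*L[:,0]+c*L[:,1],np.full(len(L),.09)]
def f(p):
    L=pts(p[3],p[4]);
    return np.r_[(proj('top',W(L,*p[:3]))-T).ravel(),(proj('scene',W(L[[3,2,0,1]],*p[:3]))-S).ravel()]
r=least_squares(f,[.55,0,.2,.08,.075]);print(r.x,np.round(r.fun,1))
x,y,a=r.x[:3]
kt=un([263,213],6,[280,165]);ks=un([370,99],4.8,[220,225])
k=least_squares(lambda P:np.r_[proj('top',P)[0]-kt,proj('scene',P)[0]-ks],[x,y,.18]);P=k.x;print(P,k.fun)
d=P-[x,y,0];c,s=np.cos(a),np.sin(a);L=np.array([c*d[0]+s*d[1],-s*d[0]+c*d[1],d[2]-.015]);print("knob local",L,np.linalg.norm(L),L[:2]/L[2])
E
```

```text
[ 0.52478458 -0.00226113  0.21515397  0.08076451  0.07485566] [-0.7 -0.1 -1.  -0.7 -0.5  0.6 -0.6 -0.2 -1.3 -0.1 -0.3 -0.5 -0.7  0.2
  0.2  0.  -0.7  0.1 -0.3 -0.5 -0.6 -0.3 -1.  -2.  -1.4 -0.6]
[0.5255709  0.03692691 0.18076321] [-0.47411662  0.21505063 -0.37084336 -0.0465333 ]
knob local [0.00913476 0.03811662 0.16576321] 0.17033426164487522 [0.05510726 0.2299462 ]
```

```bash
cat >> h.py <<'E'
X,Y,A=.5248,-.0023,.2152
def go(l):
    "tool-axis delta (mm) from measured pose to local (x,y mm in selector frame, z world mm)"
    from scipy.spatial.transform import Rotation as R
    s=manip.state();l=np.array(l)/1e3;c,n=np.cos(A),np.sin(A)
    w=np.array([X+c*l[0]-n*l[1],Y+n*l[0]+c*l[1],l[2]]);M=R.from_euler('xyz',s['ee_rot'])
    d=s['ee_pos']-[X,Y,0]
    print("t",s['clock'],"local",np.round([c*d[0]+n*d[1],-n*d[0]+c*d[1],d[2]],4)*1e3,"F",s['contact_force'].round(1),"yaw",s['ee_rot'].round(4),"open",round(s['opening'],4))
    print("delta",np.round(M.inv().apply(w-s['ee_pos'])*1e3,1))
E
python3 -c "
from h import *
go([65,38,280])"
```

```text
t 0.1 local [-484.8 -484.4  221.9] F [ 0.6 -0.2 -0. ] yaw [-3.1399e+00 -2.0000e-04  2.6080e-01] open 0.0876
delta [ 573.1 -496.9  -57.1]
```

Call:
{"fn": "send_rows", "kwargs": {
  "series": [
    {"fingers": 0,"dz": -30,"wz": 0.046},
    {"fingers": 0,"dz": -30}
  ]
}}

```text
schema error: expected keys fingers, dx, dy, dz, wx, wy, wz
```

```bash
python3 -c "
from h import *
go([65,38,280])"
```

```text
t 0.1 local [-484.8 -484.4  221.9] F [ 0.6 -0.2 -0. ] yaw [-3.1399e+00 -2.0000e-04  2.6080e-01] open 0.0876
delta [ 573.1 -496.9  -57.1]
```

Call:
{"fn": "send_rows", "kwargs": {
  "series": [
    {"fingers": 0,"dx": 0,"dy": 0,"dz": -30,"wx": 0,"wy": 0,"wz": 0.046},
    {"fingers": 0,"dx": 0,"dy": 0,"dz": -30,"wx": 0,"wy": 0,"wz": 0},
    {"fingers": 0,"dx": 36,"dy": -34,"dz": 0,"wx": 0,"wy": 0,"wz": 0},
    {"fingers": 0,"dx": 36,"dy": -34,"dz": 0,"wx": 0,"wy": 0,"wz": 0},
    {"fingers": 0,"dx": 36,"dy": -34,"dz": 0,"wx": 0,"wy": 0,"wz": 0},
    {"fingers": 0,"dx": 36,"dy": -34,"dz": 0,"wx": 0,"wy": 0,"wz": 0},
    {"fingers": 0,"dx": 36,"dy": -34,"dz": 0,"wx": 0,"wy": 0,"wz": 0},
    {"fingers": 0,"dx": 36,"dy": -34,"dz": 0,"wx": 0,"wy": 0,"wz": 0}
  ]
}}

```text
clock: 1.1
ee_pos: [0.3228, -0.3327, 0.2824]
ee_rot: [-3.141, 0.0, 0.215]
contact_force: [0.3, -0.4, -0.8]
opening: 0.0117
grip_force: 0.0
```

```bash
python3 -c "
from h import *
go([65,38,280])"
```

```text
t 1.1 local [-267.9 -279.7  282.4] F [ 0.3 -0.4 -0.8] yaw [-3.1411  0.      0.2145] open 0.0117
delta [ 332.7 -317.9    2.6]
```

Call:
{"fn": "send_rows", "kwargs": {
  "series": [
    {"fingers": 0,"dx": 42,"dy": -40,"dz": 0,"wx": 0,"wy": 0,"wz": 0},
    {"fingers": 0,"dx": 42,"dy": -40,"dz": 0,"wx": 0,"wy": 0,"wz": 0},
    {"fingers": 0,"dx": 42,"dy": -40,"dz": 0,"wx": 0,"wy": 0,"wz": 0},
    {"fingers": 0,"dx": 42,"dy": -40,"dz": 0,"wx": 0,"wy": 0,"wz": 0},
    {"fingers": 0,"dx": 42,"dy": -40,"dz": 0,"wx": 0,"wy": 0,"wz": 0},
    {"fingers": 0,"dx": 42,"dy": -40,"dz": 0,"wx": 0,"wy": 0,"wz": 0},
    {"fingers": 0,"dx": 42,"dy": -40,"dz": 0,"wx": 0,"wy": 0,"wz": 0},
    {"fingers": 0,"dx": 38,"dy": -38,"dz": 0,"wx": 0,"wy": 0,"wz": 0}
  ]
}}

```text
clock: 2.1
ee_pos: [0.5795, 0.049, 0.2823]
ee_rot: [-3.141, 0.001, 0.215]
contact_force: [0.0, -0.9, 0.9]
opening: -0.0001
grip_force: 0.0
```

```bash
python3 -c "
from h import *
go([65,38,165])"
```

```text
t 2.1 local [ 64.4  38.5 282.3] F [ 0.  -0.9  0.9] yaw [-3.1415e+00  6.0000e-04  2.1530e-01] open -0.0001
delta [  0.7   0.5 117.3]
```

Call:
{"fn": "send_rows", "kwargs": {
  "series": [
    {"fingers": 0,"dx": 0,"dy": 0,"dz": 40,"wx": 0,"wy": 0,"wz": 0},
    {"fingers": 0,"dx": 0,"dy": 0,"dz": 40,"wx": 0,"wy": 0,"wz": 0},
    {"fingers": 0,"dx": 0,"dy": 0,"dz": 37,"wx": 0,"wy": 0,"wz": 0},
    {"fingers": 0,"dx": -12,"dy": 0,"dz": 0,"wx": 0,"wy": 0,"wz": 0},
    {"fingers": 0,"dx": -10,"dy": 0,"dz": 0,"wx": 0,"wy": 0,"wz": 0},
    {"fingers": 0,"dx": 0,"dy": 0,"dz": 0,"wx": 0,"wy": 0,"wz": 0}
  ]
}}

```text
clock: 2.85
ee_pos: [0.5574, 0.0422, 0.1675]
ee_rot: [3.141, -0.002, 0.214]
contact_force: [0.3, 1.1, -0.7]
opening: 0.0004
grip_force: 0.0
```

```bash
python3 -c "
from h import *
go([28,38,165])"
```

```text
t 2.85 local [ 41.3  36.5 167.5] F [ 0.3  1.1 -0.7] yaw [ 3.1411e+00 -2.3000e-03  2.1440e-01] open 0.0004
delta [-13.3  -1.5   2.5]
```

Call:
{"fn": "send_rows", "kwargs": {
  "series": [
    {"fingers": 0,"dx": -3,"dy": 0,"dz": 0,"wx": 0,"wy": 0,"wz": 0},
    {"fingers": 0,"dx": -3,"dy": 0,"dz": 0,"wx": 0,"wy": 0,"wz": 0},
    {"fingers": 0,"dx": -3,"dy": 0,"dz": 0,"wx": 0,"wy": 0,"wz": 0}
  ]
}}

```text
clock: 3.22
ee_pos: [0.5502, 0.0406, 0.1667]
ee_rot: [3.141, -0.004, 0.215]
contact_force: [2.8, 1.4, 2.7]
opening: 0.0004
grip_force: 1.5
```

Call:
{"fn": "send_rows", "kwargs": {
  "series": [
    {"fingers": 0,"dx": -3,"dy": 0,"dz": 0,"wx": 0,"wy": 0,"wz": 0},
    {"fingers": 0,"dx": -2,"dy": 0,"dz": 0,"wx": 0,"wy": 0,"wz": 0},
    {"fingers": 0,"dx": 0,"dy": 0,"dz": 0,"wx": 0,"wy": 0,"wz": 0}
  ]
}}

```text
clock: 3.6
ee_pos: [0.5436, 0.0394, 0.1657]
ee_rot: [-3.142, 0.0, 0.215]
contact_force: [2.0, 1.4, 2.8]
opening: 0.0002
grip_force: 1.2
```

```bash
python3 - <<'E'
from h import *
go([28,38,165])
a=manip.capture('scene');cv2.imwrite('pics/s2.png',cv2.resize(a[200:350,190:390],None,fx=4,fy=4,interpolation=cv2.INTER_CUBIC))
E
```

```text
t 3.6 local [ 27.2  36.7 165.7] F [2.  1.4 2.8] yaw [-3.1415e+00  1.0000e-04  2.1480e-01] open 0.0002
delta [ 0.8 -1.3  0.7]
```

View pics/s2.png

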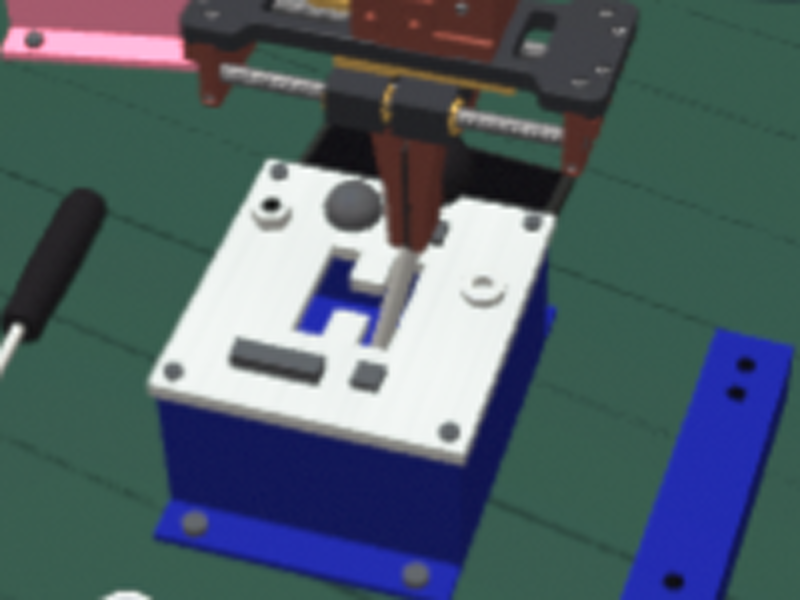

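The closed fingers lie against the far side of the knob. The rod meets the gate near (388,340) in the left track, close to neutral. Next I'll go round to the knob's left side.

Call:
{"fn": "send_rows", "kwargs": {
  "series": [
    {"fingers": 0,"dx": 30,"dy": 0,"dz": 0,"wx": 0,"wy": 0,"wz": 0},
    {"fingers": 0,"dx": 0,"dy": -30,"dz": 0,"wx": 0,"wy": 0,"wz": 0},
    {"fingers": 0,"dx": 0,"dy": -28,"dz": 0,"wx": 0,"wy": 0,"wz": 0},
    {"fingers": 0,"dx": -29,"dy": 0,"dz": 0,"wx": 0,"wy": 0,"wz": 0},
    {"fingers": 0,"dx": -29,"dy": 0,"dz": 0,"wx": 0,"wy": 0,"wz": 0},
    {"fingers": 0,"dx": 0,"dy": 0,"dz": 0,"wx": 0,"wy": 0,"wz": 0}
  ]
}}

```text
clock: 4.4
ee_pos: [0.5003, 0.0899, 0.1647]
ee_rot: [-3.141, 0.005, 0.215]
contact_force: [0.7, 0.0, -0.8]
opening: 0.0006
grip_force: 0.0
```

```bash
python3 - <<'E'
from h import *
go([-1,75,165])
cv2.imwrite('pics/t3.png',cv2.resize(manip.capture('scene')[200:350,190:390],None,fx=4,fy=4,interpolation=cv2.INTER_CUBIC))
print(proj('scene',[[X-.0085,Y+.037,.18]]))
E
```

```text
t 4.4 local [ -4.3  95.3 164.7] F [ 0.7  0.  -0.8] yaw [-3.1409  0.0052  0.2149] open 0.0006
delta [ 3.3 20.3 -0.3]
[[297.7825346  242.01408777]]
```

View pics/t3.png

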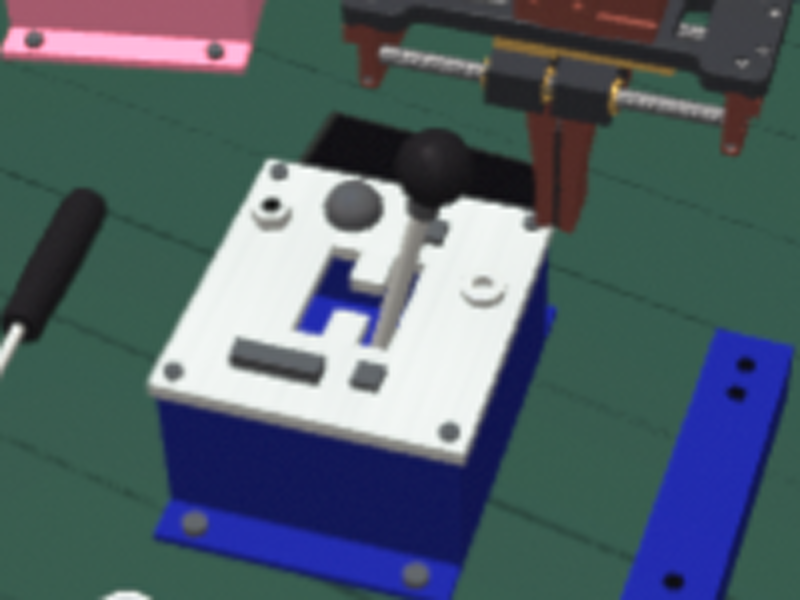

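The knob centre is at crop (433,166), full-frame (298,241). That matches the predicted neutral position. Now the push to the right.

Call:
{"fn": "send_rows", "kwargs": {
  "series": [
    {"fingers": 0,"dx": 3,"dy": 10,"dz": 0,"wx": 0,"wy": 0,"wz": 0},
    {"fingers": 0,"dx": 0,"dy": 10,"dz": 0,"wx": 0,"wy": 0,"wz": 0},
    {"fingers": 0,"dx": 0,"dy": 4,"dz": 0,"wx": 0,"wy": 0,"wz": 0},
    {"fingers": 0,"dx": 0,"dy": 4,"dz": 0,"wx": 0,"wy": 0,"wz": 0},
    {"fingers": 0,"dx": 0,"dy": 4,"dz": 0,"wx": 0,"wy": 0,"wz": 0},
    {"fingers": 0,"dx": 0,"dy": 4,"dz": 0,"wx": 0,"wy": 0,"wz": 0}
  ]
}}

```text
clock: 5.2
ee_pos: [0.5147, 0.0562, 0.166]
ee_rot: [-3.14, -0.001, 0.215]
contact_force: [-0.4, 4.4, 3.2]
opening: 0.0006
grip_force: 2.0
```

Call:
{"fn": "send_rows", "kwargs": {
  "series": [
    {"fingers": 0,"dx": 0,"dy": 4,"dz": 0,"wx": 0,"wy": 0,"wz": 0},
    {"fingers": 0,"dx": 0,"dy": 4,"dz": 0,"wx": 0,"wy": 0,"wz": 0}
  ]
}}

```text
clock: 5.45
ee_pos: [0.5164, 0.0478, 0.1658]
ee_rot: [-3.141, -0.0, 0.215]
contact_force: [-1.1, 3.7, 3.0]
opening: 0.0007
grip_force: 1.8
```

```bash
python3 - <<'E'
from h import *
go([-1,-6,165])
E
```

```text
t 5.45 local [  2.5  50.7 165.8] F [-1.1  3.7  3. ] yaw [-3.1413e+00 -4.0000e-04  2.1500e-01] open 0.0007
delta [-3.5 56.7  0.8]
```

Call:
{"fn": "send_rows", "kwargs": {
  "series": [
    {"fingers": 0,"dx": -1,"dy": 5,"dz": 0,"wx": 0,"wy": 0,"wz": 0},
    {"fingers": 0,"dx": -1,"dy": 5,"dz": 0,"wx": 0,"wy": 0,"wz": 0},
    {"fingers": 0,"dx": 0,"dy": 5,"dz": 0,"wx": 0,"wy": 0,"wz": 0},
    {"fingers": 0,"dx": 0,"dy": 5,"dz": 0,"wx": 0,"wy": 0,"wz": 0}
  ]
}}

```text
clock: 5.95
ee_pos: [0.5184, 0.0274, 0.1656]
ee_rot: [-3.142, 0.0, 0.215]
contact_force: [-1.0, 2.7, 2.3]
opening: 0.0003
grip_force: 1.5
```

Call:
{"fn": "send_rows", "kwargs": {
  "series": [
    {"fingers": 0,"dx": 0,"dy": 5,"dz": 0,"wx": 0,"wy": 0,"wz": 0},
    {"fingers": 0,"dx": 0,"dy": 5,"dz": 0,"wx": 0,"wy": 0,"wz": 0},
    {"fingers": 0,"dx": 0,"dy": 5,"dz": 0,"wx": 0,"wy": 0,"wz": 0},
    {"fingers": 0,"dx": 0,"dy": 5,"dz": 0,"wx": 0,"wy": 0,"wz": 0}
  ]
}}

```text
clock: 6.45
ee_pos: [0.5228, 0.0079, 0.1656]
ee_rot: [-3.142, 0.0, 0.215]
contact_force: [-0.6, 1.0, 2.5]
opening: 0.0004
grip_force: 1.2
```

Call:
{"fn": "send_rows", "kwargs": {
  "series": [
    {"fingers": 0,"dx": 0,"dy": 5,"dz": 0,"wx": 0,"wy": 0,"wz": 0},
    {"fingers": 0,"dx": 0,"dy": 5,"dz": 0,"wx": 0,"wy": 0,"wz": 0}
  ]
}}

```text
clock: 6.7
ee_pos: [0.5249, -0.0018, 0.1655]
ee_rot: [-3.141, 0.0, 0.215]
contact_force: [-0.5, 2.7, 0.5]
opening: 0.0006
grip_force: 1.2
```

```bash
python3 - <<'E'
from h import *
go([-1,-6,165])
E
```

```text
t 6.7 local [  0.2   0.5 165.5] F [-0.5  2.7  0.5] yaw [-3.1414e+00  4.0000e-04  2.1480e-01] open 0.0006
delta [-1.2  6.5  0.5]
```

Call:
{"fn": "send_rows", "kwargs": {
  "series": [
    {"fingers": 0,"dx": 0,"dy": 2,"dz": 0,"wx": 0,"wy": 0,"wz": 0},
    {"fingers": 0,"dx": 0,"dy": 2,"dz": 0,"wx": 0,"wy": 0,"wz": 0},
    {"fingers": 0,"dx": 0,"dy": 2,"dz": 0,"wx": 0,"wy": 0,"wz": 0}
  ]
}}

```text
clock: 7.08
ee_pos: [0.5259, -0.0073, 0.1653]
ee_rot: [-3.141, 0.001, 0.215]
contact_force: [-0.6, 1.5, -2.6]
opening: 0.0002
grip_force: 1.2
```

Call:
{"fn": "send_rows", "kwargs": {
  "series": [
    {"fingers": 0,"dx": 0,"dy": 1,"dz": 0,"wx": 0,"wy": 0,"wz": 0},
    {"fingers": 0,"dx": 0,"dy": 0,"dz": 0,"wx": 0,"wy": 0,"wz": 0}
  ]
}}

```text
clock: 7.32
ee_pos: [0.5262, -0.0083, 0.1655]
ee_rot: [-3.141, 0.0, 0.215]
contact_force: [-0.7, 2.7, -2.1]
opening: 0.0006
grip_force: 1.1
```

```bash
python3 - <<'E'
from h import *
go([-1,-6,165])
cv2.imwrite('pics/t4.png',cv2.resize(manip.capture('scene')[200:350,190:390],None,fx=4,fy=4,interpolation=cv2.INTER_CUBIC))
E
```

```text
t 7.325 local [ 1.000e-01 -6.200e+00  1.655e+02] F [-0.7  2.7 -2.1] yaw [-3.1413e+00  5.0000e-04  2.1480e-01] open 0.0006
delta [-1.1 -0.2  0.5]
```

View pics/t4.png

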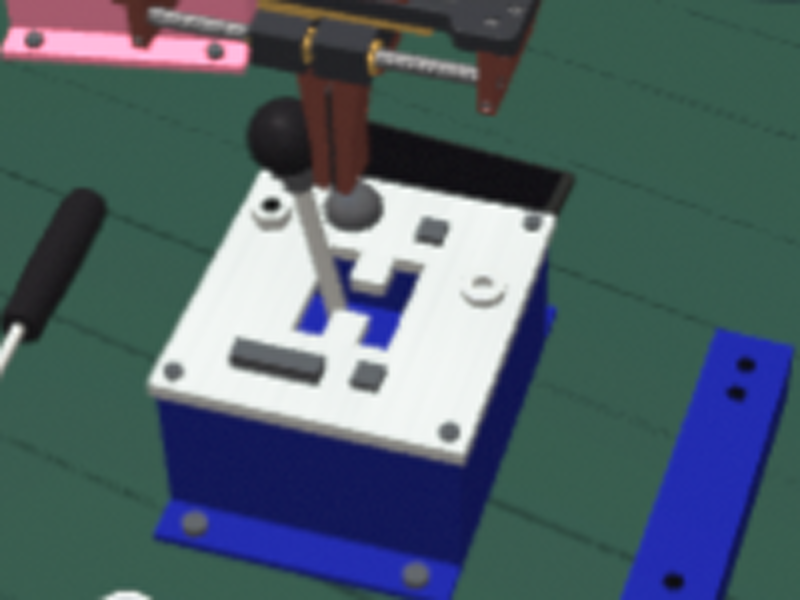

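The rod now stands in the right-hand track, with the knob at crop (285,135). I'll go round to the far side.

Call:
{"fn": "send_rows", "kwargs": {
  "series": [
    {"fingers": 0,"dx": 0,"dy": -22,"dz": 0,"wx": 0,"wy": 0,"wz": 0},
    {"fingers": 0,"dx": 30,"dy": 0,"dz": 0,"wx": 0,"wy": 0,"wz": 0},
    {"fingers": 0,"dx": 30,"dy": 0,"dz": 0,"wx": 0,"wy": 0,"wz": 0},
    {"fingers": 0,"dx": 0,"dy": 27,"dz": 0,"wx": 0,"wy": 0,"wz": 0},
    {"fingers": 0,"dx": 0,"dy": 27,"dz": 3,"wx": 0,"wy": 0,"wz": 0},
    {"fingers": 0,"dx": -10,"dy": 0,"dz": 0,"wx": 0,"wy": 0,"wz": 0},
    {"fingers": 0,"dx": -10,"dy": 0,"dz": 0,"wx": 0,"wy": 0,"wz": 0}
  ]
}}

```text
clock: 8.25
ee_pos: [0.5714, -0.0309, 0.1627]
ee_rot: [-3.141, 0.0, 0.215]
contact_force: [-0.3, 0.1, 0.2]
opening: 0.0006
grip_force: 0.0
```

```bash
python3 - <<'E'
from h import *
go([-22,-38,162])
E
```

```text
t 8.25 local [ 39.5 -37.9 162.7] F [-0.3  0.1  0.2] yaw [-3.1414e+00  3.0000e-04  2.1450e-01] open 0.0006
delta [-61.5   0.1   0.8]
```

Call:
{"fn": "send_rows", "kwargs": {
  "series": [
    {"fingers": 0,"dx": -5,"dy": 0,"dz": 0,"wx": 0,"wy": 0,"wz": 0},
    {"fingers": 0,"dx": -5,"dy": 0,"dz": 0,"wx": 0,"wy": 0,"wz": 0},
    {"fingers": 0,"dx": -5,"dy": 0,"dz": 0,"wx": 0,"wy": 0,"wz": 0}
  ]
}}

```text
clock: 8.62
ee_pos: [0.5582, -0.0339, 0.1631]
ee_rot: [3.141, -0.002, 0.215]
contact_force: [2.0, 0.3, 0.3]
opening: 0.0001
grip_force: 1.3
```

```bash
python3 - <<'E'
from h import *
go([-22,-38,162])
E
```

```text
t 8.625 local [ 25.9 -38.  163.1] F [2.  0.3 0.3] yaw [ 3.1413e+00 -1.9000e-03  2.1520e-01] open 0.0001
delta [-47.9  -0.    1. ]
```

Call:
{"fn": "send_rows", "kwargs": {
  "series": [
    {"fingers": 0,"dx": -5,"dy": 0,"dz": 0,"wx": 0,"wy": 0,"wz": 0},
    {"fingers": 0,"dx": -5,"dy": 0,"dz": 0,"wx": 0,"wy": 0,"wz": 0},
    {"fingers": 0,"dx": -5,"dy": 0,"dz": 0,"wx": 0,"wy": 0,"wz": 0}
  ]
}}

```text
clock: 9.0
ee_pos: [0.5432, -0.0376, 0.1629]
ee_rot: [3.141, -0.001, 0.215]
contact_force: [1.4, -0.2, 2.0]
opening: 0.0004
grip_force: 1.2
```

Call:
{"fn": "send_rows", "kwargs": {
  "series": [
    {"fingers": 0,"dx": -5,"dy": 0,"dz": 0,"wx": 0,"wy": 0,"wz": 0},
    {"fingers": 0,"dx": -5,"dy": 0,"dz": 0,"wx": 0,"wy": 0,"wz": 0},
    {"fingers": 0,"dx": -4,"dy": 0,"dz": 0,"wx": 0,"wy": 0,"wz": 0}
  ]
}}

```text
clock: 9.38
ee_pos: [0.5287, -0.0404, 0.1623]
ee_rot: [-3.141, 0.001, 0.215]
contact_force: [2.8, 1.9, -1.8]
opening: 0.0007
grip_force: 1.3
```

Call:
{"fn": "send_rows", "kwargs": {
  "series": [
    {"fingers": 0,"dx": -3,"dy": 0,"dz": 0,"wx": 0,"wy": 0,"wz": 0},
    {"fingers": 0,"dx": -3,"dy": 0,"dz": 0,"wx": 0,"wy": 0,"wz": 0},
    {"fingers": 0,"dx": -3,"dy": 0,"dz": 0,"wx": 0,"wy": 0,"wz": 0}
  ]
}}

```text
clock: 9.75
ee_pos: [0.5203, -0.0423, 0.1625]
ee_rot: [-3.141, 0.0, 0.215]
contact_force: [3.0, 1.0, -2.1]
opening: 0.0005
grip_force: 1.4
```

```bash
python3 - <<'E'
from h import *
go([-22,-38,162])
E
```

```text
t 9.75 local [-12.9 -38.1 162.5] F [ 3.   1.  -2.1] yaw [-3.1413e+00  2.0000e-04  2.1480e-01] open 0.0005
delta [-9.1 -0.1  0.5]
```

Still moving freely, with about 9 mm to go. From here I'll use smaller steps and watch the force.

Call:
{"fn": "send_rows", "kwargs": {
  "series": [
    {"fingers": 0,"dx": -2,"dy": 0,"dz": 0,"wx": 0,"wy": 0,"wz": 0},
    {"fingers": 0,"dx": -2,"dy": 0,"dz": 0,"wx": 0,"wy": 0,"wz": 0},
    {"fingers": 0,"dx": -2,"dy": 0,"dz": 0,"wx": 0,"wy": 0,"wz": 0}
  ]
}}

```text
clock: 10.12
ee_pos: [0.5147, -0.0436, 0.1627]
ee_rot: [-3.142, -0.0, 0.215]
contact_force: [2.0, 1.4, -2.0]
opening: 0.0005
grip_force: 1.4
```

Call:
{"fn": "send_rows", "kwargs": {
  "series": [
    {"fingers": 0,"dx": -1,"dy": 0,"dz": 0,"wx": 0,"wy": 0,"wz": 0},
    {"fingers": 0,"dx": -1,"dy": 0,"dz": 0,"wx": 0,"wy": 0,"wz": 0}
  ]
}}

```text
clock: 10.38
ee_pos: [0.5128, -0.0441, 0.1627]
ee_rot: [-3.142, -0.0, 0.215]
contact_force: [2.7, 0.4, -2.2]
opening: 0.0001
grip_force: 1.4
```

```bash
python3 - <<'E'
from h import *
go([-22,-38,162])
E
```

```text
t 10.375 local [-20.6 -38.2 162.7] F [ 2.7  0.4 -2.2] yaw [-3.1416e+00 -2.0000e-04  2.1480e-01] open 0.0001
delta [-1.4 -0.2  0.7]
```

Call:
{"fn": "send_rows", "kwargs": {
  "series": [
    {"fingers": 0,"dx": -1,"dy": 0,"dz": 0,"wx": 0,"wy": 0,"wz": 0}
  ]
}}

```text
clock: 10.5
ee_pos: [0.5118, -0.0442, 0.1627]
ee_rot: [-3.141, -0.0, 0.215]
contact_force: [3.2, 0.8, -2.1]
opening: 0.0005
grip_force: 1.4
```

Call:
{"fn": "send_rows", "kwargs": {
  "series": [
    {"fingers": 0,"dx": -1,"dy": 0,"dz": 0,"wx": 0,"wy": 0,"wz": 0}
  ]
}}

```text
clock: 10.62
ee_pos: [0.5108, -0.0445, 0.1627]
ee_rot: [-3.142, -0.0, 0.215]
contact_force: [2.7, 0.8, -3.1]
opening: 0.0006
grip_force: 1.6
```

Call:
{"fn": "send_rows", "kwargs": {
  "series": [
    {"fingers": 0,"dx": -0.5,"dy": 0,"dz": 0,"wx": 0,"wy": 0,"wz": 0}
  ]
}}

```text
clock: 10.75
ee_pos: [0.5105, -0.0446, 0.1627]
ee_rot: [-3.142, -0.0, 0.215]
contact_force: [2.7, 1.2, -3.2]
opening: 0.0004
grip_force: 1.8
```

Call:
{"fn": "send_rows", "kwargs": {
  "series": [
    {"fingers": 0,"dx": -0.5,"dy": 0,"dz": 0,"wx": 0,"wy": 0,"wz": 0}
  ]
}}

```text
clock: 10.88
ee_pos: [0.5101, -0.0447, 0.1627]
ee_rot: [-3.141, -0.001, 0.215]
contact_force: [4.1, 0.8, -4.0]
opening: 0.0004
grip_force: 2.1
```

Call:
{"fn": "send_rows", "kwargs": {
  "series": [
    {"fingers": 0,"dx": -0.5,"dy": 0,"dz": 0,"wx": 0,"wy": 0,"wz": 0}
  ]
}}

```text
clock: 11.0
ee_pos: [0.5097, -0.0447, 0.1627]
ee_rot: [-3.142, -0.001, 0.215]
contact_force: [5.2, 1.7, -4.4]
opening: 0.0005
grip_force: 2.4
```

```bash
python3 - <<'E'
from h import *
go([-22,-38,162])
E
```

```text
t 11.0 local [-23.8 -38.2 162.7] F [ 5.2  1.7 -4.4] yaw [-3.1415e+00 -8.0000e-04  2.1470e-01] open 0.0005
delta [ 1.8 -0.2  0.7]
```

Call:
{"fn": "send_rows", "kwargs": {
  "series": [
    {"fingers": 0,"dx": -0.5,"dy": 0,"dz": 0,"wx": 0,"wy": 0,"wz": 0}
  ]
}}

```text
clock: 11.12
ee_pos: [0.5094, -0.0448, 0.1627]
ee_rot: [-3.142, -0.001, 0.215]
contact_force: [5.1, 0.8, -5.5]
opening: 0.0004
grip_force: 2.9
```

Call:
{"fn": "send_rows", "kwargs": {
  "series": [
    {"fingers": 0,"dx": -0.5,"dy": 0,"dz": 0,"wx": 0,"wy": 0,"wz": 0}
  ]
}}

```text
clock: 11.25
ee_pos: [0.5091, -0.0449, 0.1627]
ee_rot: [3.142, -0.002, 0.215]
contact_force: [6.7, 2.5, -5.5]
opening: 0.0006
grip_force: 3.3
```

Call:
{"fn": "send_rows", "kwargs": {
  "series": [
    {"fingers": 0,"dx": 0,"dy": 0,"dz": 0,"wx": 0,"wy": 0,"wz": 0}
  ]
}}

```text
clock: 11.38
ee_pos: [0.5092, -0.0449, 0.1627]
ee_rot: [-3.142, -0.002, 0.215]
contact_force: [6.0, 2.3, -5.8]
opening: 0.0005
grip_force: 3.1
```

The force is rising and the travel has stopped, so the lever is against its stop. I'll back away, raise the tool and check.

Call:
{"fn": "send_rows", "kwargs": {
  "series": [
    {"fingers": 0,"dx": 10,"dy": 0,"dz": 0,"wx": 0,"wy": 0,"wz": 0},
    {"fingers": 0,"dx": 30,"dy": 0,"dz": 0,"wx": 0,"wy": 0,"wz": 0},
    {"fingers": 0,"dx": 30,"dy": 0,"dz": 0,"wx": 0,"wy": 0,"wz": 0},
    {"fingers": 0,"dx": 30,"dy": -40,"dz": -20,"wx": 0,"wy": 0,"wz": 0},
    {"fingers": 0,"dx": 0,"dy": -40,"dz": -40,"wx": 0,"wy": 0,"wz": 0},
    {"fingers": 0,"dx": 0,"dy": -40,"dz": -40,"wx": 0,"wy": 0,"wz": 0},
    {"fingers": 0,"dx": 0,"dy": 0,"dz": 0,"wx": 0,"wy": 0,"wz": 0},
    {"fingers": 0,"dx": 0,"dy": 0,"dz": 0,"wx": 0,"wy": 0,"wz": 0}
  ]
}}

```text
clock: 12.38
ee_pos: [0.5798, 0.0931, 0.2621]
ee_rot: [3.141, 0.002, 0.215]
contact_force: [-0.4, -1.0, 0.4]
opening: 0.0007
grip_force: 0.0
```

```bash
python3 - <<'E'
from h import *
go([100,80,262])
a=manip.capture('scene')[200:350,190:390]; b=manip.capture('top')[165:265,280:400]
cv2.imwrite('pics/f.png',np.hstack([cv2.resize(a,(400,300)),cv2.resize(b,(360,300),interpolation=cv2.INTER_CUBIC)]))
for s in(-.3,-.25):
    L=np.array([170*np.sin(s)/1e3,-.038]);c,n=np.cos(A),np.sin(A)
    P=[[X+c*L[0]-n*L[1],Y+n*L[0]+c*L[1],.015+.17*np.cos(s)*.974]]
    print(s,(proj('scene',P)-[190,200])*2,(proj('top',P)-[280,165])*3+[400,0])
E
```

```text
t 12.375 local [ 74.1  81.5 262.1] F [-0.4 -1.   0.4] yaw [3.141e+00 1.800e-03 2.155e-01] open 0.0007
delta [25.9  1.5  0. ]
-0.3 [[153.49888875  40.33465316]] [[634.70697692 159.05030287]]
-0.25 [[150.48366534  43.86193071]] [[632.73677834 148.87003791]]
```

View pics/f.png

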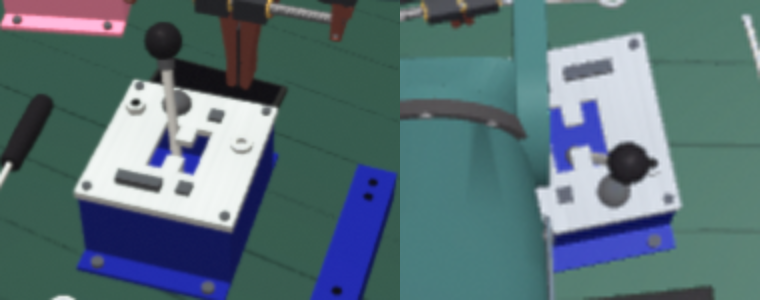

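The knob is at crop (163,41) in the scene view and (628,162) in the top view, on the stud's side. I'll triangulate it to confirm the joint values.

```bash
python3 - <<'E'
from h import *
def blob(n,x0,y0,r):
    a=manip.capture(n)[y0-r:y0+r,x0-r:x0+r].max(2)<62
    k,_,st,ce=cv2.connectedComponentsWithStats(cv2.morphologyEx(a.astype(np.uint8),cv2.MORPH_OPEN,np.ones((5,5))))
    i=1+np.argmax(st[1:,4]);print(n,st[i]);return ce[i]+[x0-r,y0-r]
ks=blob('scene',271,220,13);kt=blob('top',356,219,10)
k=least_squares(lambda P:np.r_[proj('top',P)[0]-kt,proj('scene',P)[0]-ks],[X,Y,.18]);P=k.x;print(ks,kt,P,k.fun)
d=P-[X,Y,0];c,s=np.cos(A),np.sin(A);L=np.array([c*d[0]+s*d[1],-s*d[0]+c*d[1],d[2]-.015]);print(L,np.linalg.norm(L),L[:2]/L[2])
E
```

```text
scene [  5   4  21  22 309]
top [ 4  6 11 10 85]
[271.94498382 220.95145631] [354.47058824 220.08235294] [ 0.47915924 -0.04141018  0.17127389] [ 0.15576998 -0.07732854  0.13168769  0.01841615]
[-0.05293969 -0.0284618   0.15627389] 0.16743420655208263 [-0.33876223 -0.18212765]
```

The shift is at its stop, but the cross value of about -0.18 is too near the -0.17 limit. I'll nudge the knob gently to the right within the slot.

Call:
{"fn": "send_rows", "kwargs": {
  "series": [
    {"fingers": 0,"dx": -42,"dy": 14,"dz": 0,"wx": 0,"wy": 0,"wz": 0},
    {"fingers": 0,"dx": -42,"dy": 14,"dz": 0,"wx": 0,"wy": 0,"wz": 0},
    {"fingers": 0,"dx": -42,"dy": 14,"dz": 0,"wx": 0,"wy": 0,"wz": 0},
    {"fingers": 0,"dx": 0,"dy": 0,"dz": 40,"wx": 0,"wy": 0,"wz": 0},
    {"fingers": 0,"dx": 0,"dy": 0,"dz": 40,"wx": 0,"wy": 0,"wz": 0},
    {"fingers": 0,"dx": 0,"dy": 0,"dz": 20,"wx": 0,"wy": 0,"wz": 0},
    {"fingers": 0,"dx": 0,"dy": 0,"dz": 0,"wx": 0,"wy": 0,"wz": 0}
  ]
}}

```text
clock: 13.45
ee_pos: [0.4645, 0.0252, 0.1608]
ee_rot: [-3.14, 0.005, 0.214]
contact_force: [0.1, 0.6, 0.3]
opening: 0.0006
grip_force: 0.0
```

```bash
python3 - <<'E'
from h import *
go([-51,-6,160])
E
```

```text
t 13.45 local [-53.1  39.7 160.8] F [0.1 0.6 0.3] yaw [-3.1401  0.0048  0.2137] open 0.0006
delta [ 2.1 45.7  0.8]
```

Call:
{"fn": "send_rows", "kwargs": {
  "series": [
    {"fingers": 0,"dx": 2,"dy": 10,"dz": 0,"wx": 0,"wy": 0,"wz": 0},
    {"fingers": 0,"dx": 0,"dy": 10,"dz": 0,"wx": 0,"wy": 0,"wz": 0},
    {"fingers": 0,"dx": 0,"dy": 8,"dz": 0,"wx": 0,"wy": 0,"wz": 0},
    {"fingers": 0,"dx": 0,"dy": 3,"dz": 0,"wx": 0,"wy": 0,"wz": 0},
    {"fingers": 0,"dx": 0,"dy": 2,"dz": 0,"wx": 0,"wy": 0,"wz": 0}
  ]
}}

```text
clock: 14.08
ee_pos: [0.4754, -0.0064, 0.1629]
ee_rot: [-3.142, -0.0, 0.214]
contact_force: [-0.2, 0.6, -0.5]
opening: 0.0
grip_force: 0.0
```

Call:
{"fn": "send_rows", "kwargs": {
  "series": [
    {"fingers": 0,"dx": 0,"dy": 2,"dz": 0,"wx": 0,"wy": 0,"wz": 0},
    {"fingers": 0,"dx": 0,"dy": 2,"dz": 0,"wx": 0,"wy": 0,"wz": 0}
  ]
}}

```text
clock: 14.32
ee_pos: [0.4761, -0.01, 0.1626]
ee_rot: [-3.141, 0.0, 0.215]
contact_force: [-0.2, -0.3, 0.3]
opening: 0.0004
grip_force: 0.0
```

Call:
{"fn": "send_rows", "kwargs": {
  "series": [
    {"fingers": 0,"dx": 0,"dy": 2,"dz": 0,"wx": 0,"wy": 0,"wz": 0},
    {"fingers": 0,"dx": 0,"dy": 2,"dz": 0,"wx": 0,"wy": 0,"wz": 0}
  ]
}}

```text
clock: 14.58
ee_pos: [0.477, -0.014, 0.1627]
ee_rot: [-3.141, 0.0, 0.215]
contact_force: [0.0, 0.4, -0.5]
opening: 0.0003
grip_force: 0.0
```

```bash
python3 - <<'E'
from h import *
go([-51,-6,160])
E
```

```text
t 14.575 local [-49.2  -1.2 162.7] F [ 0.   0.4 -0.5] yaw [-3.1415  0.      0.215 ] open 0.0003
delta [-1.8  4.8  2.7]
```

There is no contact at y = -1, so the knob is at y ≤ -33 mm. I'll continue gently until it touches.

Call:
{"fn": "send_rows", "kwargs": {
  "series": [
    {"fingers": 0,"dx": 0,"dy": 1,"dz": 0,"wx": 0,"wy": 0,"wz": 0},
    {"fingers": 0,"dx": 0,"dy": 1,"dz": 0,"wx": 0,"wy": 0,"wz": 0}
  ]
}}

```text
clock: 14.82
ee_pos: [0.4774, -0.016, 0.1627]
ee_rot: [-3.141, 0.0, 0.215]
contact_force: [-0.6, -0.1, -0.2]
opening: 0.0004
grip_force: 0.0
```

Call:
{"fn": "send_rows", "kwargs": {
  "series": [
    {"fingers": 0,"dx": 0,"dy": 1,"dz": 0,"wx": 0,"wy": 0,"wz": 0},
    {"fingers": 0,"dx": 0,"dy": 1,"dz": 0,"wx": 0,"wy": 0,"wz": 0}
  ]
}}

```text
clock: 15.08
ee_pos: [0.4777, -0.0176, 0.1626]
ee_rot: [-3.141, 0.0, 0.215]
contact_force: [0.5, 2.9, -1.1]
opening: 0.0005
grip_force: 1.1
```

Call:
{"fn": "send_rows", "kwargs": {
  "series": [
    {"fingers": 0,"dx": 0,"dy": 1,"dz": 0,"wx": 0,"wy": 0,"wz": 0},
    {"fingers": 0,"dx": 0,"dy": 0,"dz": 0,"wx": 0,"wy": 0,"wz": 0}
  ]
}}

```text
clock: 15.32
ee_pos: [0.4779, -0.0187, 0.1625]
ee_rot: [-3.141, 0.0, 0.215]
contact_force: [-0.5, 3.3, -1.7]
opening: 0.0005
grip_force: 1.2
```

```bash
python3 - <<'E'
from h import *
go([-51,-6,160])
E
```

```text
t 15.325 local [-49.3  -6.  162.5] F [-0.5  3.3 -1.7] yaw [-3.141e+00  2.000e-04  2.146e-01] open 0.0005
delta [-1.7  0.   2.5]
```

Contact came at y ≈ -4 mm, so the knob was at about -36 mm and well within the right track. I'll retreat left and up, then check the final position.

Call:
{"fn": "send_rows", "kwargs": {
  "series": [
    {"fingers": 0,"dx": 0,"dy": -10,"dz": 0,"wx": 0,"wy": 0,"wz": 0},
    {"fingers": 0,"dx": 0,"dy": -35,"dz": 0,"wx": 0,"wy": 0,"wz": 0},
    {"fingers": 0,"dx": 0,"dy": -20,"dz": -40,"wx": 0,"wy": 0,"wz": 0},
    {"fingers": 0,"dx": 0,"dy": -40,"dz": -40,"wx": 0,"wy": 0,"wz": 0},
    {"fingers": 0,"dx": 0,"dy": -45,"dz": -30,"wx": 0,"wy": 0,"wz": 0},
    {"fingers": 0,"dx": 0,"dy": -45,"dz": 0,"wx": 0,"wy": 0,"wz": 0},
    {"fingers": 0,"dx": 0,"dy": 0,"dz": 0,"wx": 0,"wy": 0,"wz": 0},
    {"fingers": 0,"dx": 0,"dy": 0,"dz": 0,"wx": 0,"wy": 0,"wz": 0}
  ]
}}

```text
clock: 16.32
ee_pos: [0.4363, 0.1713, 0.2725]
ee_rot: [3.141, 0.0, 0.216]
contact_force: [0.2, 0.1, -0.4]
opening: 0.0006
grip_force: 0.0
```

```bash
python3 - <<'E'
from h import *
go([-51,150,270])
a=manip.capture('scene')[200:350,190:390]; b=manip.capture('top')[200:240,330:380]
cv2.imwrite('pics/g.png',np.hstack([cv2.resize(a[:75,:100],(400,300)),cv2.resize(b,(375,300),interpolation=cv2.INTER_CUBIC)]))
E
```

```text
t 16.325 local [-49.4 188.5 272.5] F [ 0.2  0.1 -0.4] yaw [3.1407e+00 3.0000e-04 2.1590e-01] open 0.0006
delta [-1.7 38.5  2.6]
```

View pics/g.png

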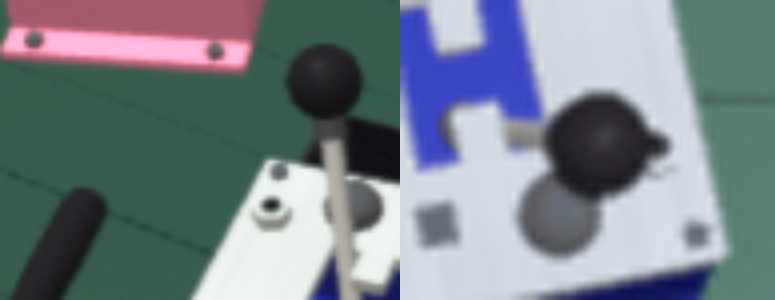

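```bash
python3 - <<'E'
from h import *
kt,ks=np.array([356.4,218.8]),np.array([270.4,219.6])
def P(q): 
    s,t=q;v=np.array([np.tan(s),np.tan(t),1]);v=.17*v/np.linalg.norm(v);c,n=np.cos(A),np.sin(A)
    return [[X+c*v[0]-n*v[1],Y+n*v[0]+c*v[1],.015+v[2]]]
k=least_squares(lambda q:np.r_[proj('top',P(q))[0]-kt,proj('scene',P(q))[0]-ks],[-.3,-.2]);print(k.x,k.fun)
E
```

```text
[-0.31731913 -0.19943124] [-0.3617588   0.37295762 -0.33868921  0.34651345]
```

```bash
python3 -c "
from bench import manip
print(manip.sign_off())"
```

```text
the job is handed in; nothing more can be done
None
```

I pushed the lever across neutral and home against the stop in the stud-marked right-hand slot (measured shift about -0.31, cross about -0.20), moved the arm clear, and handed the job in at about 16 s; the hand-in returned no verdict.

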